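# Unclamp the inspected flange

### The arm

A 7-joint arm with a two-finger parallel gripper is mounted at the origin on the work surface. World frame = base frame: x ahead of the robot, y to its left, z up, the work surface at z = 0. Lengths are in m, angles in rad, forces in N, time in s.
With the tool pointing down it reaches from about 0.425 to 0.875 m from the base axis. Payload 8.4 kg.
Tool frame: the origin (TCP) lies between the finger pads; the fingertips stand 14 mm ahead of it and the grasp point (between the pads) lies 5 mm behind it; y points along the fingers, z is the direction in which the jaws open and shut, and the axes are right-handed (so a half turn about y gives the same grasp; the last joint's range is limited). The gripper opens to 87 mm and grips with 3 to 60 N. Pads are 19 mm wide; open, the fingers measure 117 mm over their backs; the gripper's body (75 mm by 190 mm) begins 51 mm behind the grasp point.
Start: joints at [1.016, 0.333, 0.04, 1.465, -0.013, 1.343, -0.059], TCP at [0.286, -0.584, 0.237] pointing down, gripper open.
Joint ranges: [-2.58, 2.58], [-0.38, 2.09], [-1.3, 1.39], [0.25, 2.4], [-1.5, 4.64], [0.08, 2.09], [-2.65, 2.65]. Speed limits (rad/s): [2.22, 2.22, 2.79, 2.79, 3.14, 3.14, 3.14].

### API

Orientations are given as a unit quaternion [x, y, z, w].
In Python, from station import r, camera, calibration, search_frame gives the robot as it stands.
- The arm moves only by the tool move_arm, never from a script. Its argument "deltas" is a list of rows, each an object with "rot": the turn, a rotation vector about the tool's x, y, z in units of 45 degrees (1.0 is 45 degrees), a list of three; "translation": the shift along the tool's x, y, z in units of 0.5 m (1.0 is 0.5 m), a list of three; "claw": the opening, from 0 (shut) to 1 (fully open). A call has exactly 8 rows; each row is the pose to reach, as a shift and turn from the pose commanded when the call began, along the tool's axes at that moment; what a row does not reach only later rows make up. A row lasts 1/10 s, in which the tool goes at most 50 mm and 8.59 degrees, less where a joint would pass 70% of its speed; a pose out of reach is approached as far as the arm can. A call with a number of a shift or a turn outside -1 to 1 is refused whole. A call with a gripper value outside its range is refused whole. The fingers move at their own pace and stop on an object; "grip_force" is the grip in N (left out, the last holds). Time passes only in rows, so rows that repeat a pose let the fingers close, or fill a call up. It gives the time, the measured TCP pose, the force and the opening at its end, in the units of the state.
- r.sense(): the state, without advancing time (a new reading comes with each control period).
- camera(name): name is "scene" or "top" or "wrist"; returns the picture (420x560x3 uint8, blue, green, red); there is no depth.
- calibration(name): a dict with "camera_matrix" (3x3 intrinsics, pixels), "T" (4x4, takes a point from camera to world coordinates); the wrist camera has in their place "T_tool_cam" (4x4, takes a point from camera to tool coordinates, whose origin is the TCP and whose axes are the tool frame's). Camera axes: x right, y down, z forward; pixel columns grow to the right and rows downward; lengths in m; the calibration is good to about 2 mm. A picture is of the moment at which its call begins: read the wrist's pose just before it. calibration takes no time and is no camera call.
- r.close_job(): hands the job in, once; it reports no verdict.
Trained networks look in the newest picture that a camera, given by its name, has taken for a name from the list of things; names that differ only in an ending like _2 or _b are one class to them, and where a whole thing is asked for, a point or a joint stands for the part that bears it (a point fixed in the world has none). Each returns a list of dicts, best first, with "score" (0 to 1); they miss things now and then, are a little off and sometimes report something else, mostly with a low value. They report only what shows in the picture. A call takes as long as a camera call. They do not tell look-alikes from the thing itself.
- search_frame(name, camera): "location" ([x, y, z] in m, in world coordinates, good to about 4 mm: the middle of the surface that is visible of it).
The state is a dict: "time_s": time; "joint_positions": joint angles; "qd": joint speeds; "joint_torque": joint torques, N m; "tool_pos": TCP position; "orientation": TCP orientation; "wrist_force": force on the tool from outside, world axes, zero at the start; "ft_torque": the same for the moment, N m; "width": finger opening in m.
Only numpy, scipy, OpenCV 4.12 (cv2) and the standard library are available. Lean on these libraries where they do the work, as an engineer would, in place of code of your own. Each camera call takes 0.05 s, during which the arm holds its last target. There are 200 camera calls.

### The job

The aluminium flange on the inspection table has been measured and must be unclamped. Unscrew the knurled nut that holds it down (not the nut on the empty fixture) anticlockwise until it comes free of its stud, lift it straight off, and set it down upright in the shallow wooden tray without dropping it. Leave the flange lying on its fixture.

Things in the scene. Friction and masses are not known exactly. Their poses are not given: they have to be found in the camera images.
- nut: Plain steel knurled round nut, 44 mm across, 40 mm tall, 0.25 kg, on the flange; grip it at any yaw. Origin: centre of underside, 42 mm above table; z up. Right-hand quick-release thread: turned anticlockwise seen from above by 70 degrees (55 to 85 will do) in one grasp it is free to lift. It rises 15 mm per full turn, 3 mm in 70 degrees: raise the grip with it (play 2 mm). Little torque.
- station: Fixed fixture under the flange: dark steel plate 100 x 100 x 20 mm with an upright steel stud in its middle, 26 mm across the thread, tip 84 mm above the table (2 mm above the seated nut). Origin: centre of the plate's underside, on the stud's axis; z up. Lift the nut's underside above the tip before moving it aside. The empty fixture nearby is alike, its nut 22 mm lower.
- flange: The clamped workpiece: loose aluminium ring, 80 mm outside, 34 mm bore, 22 mm thick, 0.25 kg, lying on the fixture plate around the stud, the nut standing on its top face, which shows six small holes near the rim. Origin: centre of its underside, 20 mm above the table; z up.
- tray: Fixed shallow light wooden square open tray, empty, 150 x 150 mm outside, 14 mm high, walls and floor 4 mm thick. Origin: centre of its underside at table height; x and y along its sides, z up. The nut standing in it has its underside 4 mm above the table.
There are look-alikes about, which are no part of the job. Leave any green or red look-alike of the flange alone.

How it is judged:
On the way:
1. the nut is off its stud, its underside above the stud's tip (z of nut in the frame of station above 0.085 m), for 0.1 s.
At the end, for the whole second after the job is handed in: The nut stands upright (within 10 degrees), right way up, on the floor of the tray, wholly inside its walls (its centre within 52 mm of the tray's centre along each side), at rest; the flange still lies flat on its fixture around the stud (within 15 mm) (x of nut in the frame of tray between -0.052 and 0.052 m and y of nut in the frame of tray between -0.052 and 0.052 m and z of nut in the frame of tray below 0.012 m and angle between nut's own z axis and vertical below 0.17 rad and linear speed of each of nut, flange below 0.02 m/s and horizontal distance between flange and station below 0.015 m and z of flange in the frame of station below 0.026 m); the robot touches nothing.
It fails at once if the nut is dropped (it falls freely at more than 0.8 m/s, a drop of about 30 mm) (linear speed of nut above 0.8 m/s and contact force between the fingers and nut below 0.1 N).
It also fails if it takes over 48 s, if anything falls off the work surface, if the arm or the gripper's body presses on something with over 40 N, if the wrist force passes 120 N, or if a joint passes its speed limit or range.

## Working session

There is one attempt and no reset: what is moved stays moved. The work goes in short steps, Python scripts to look and compute and a tool call to move; the robot and the scene stay as the last step left them, time stands still between calls to the robot, and variables do not carry over. Pictures are saved under pics/ and viewed, about 8 in all and at most 12, crops included, and the job is handed in when it is done.

Besides the shell and the picture viewer there is one more tool, called after "Call:" as name(argument=value, ...), one argument or row to a line, values as JSON. move_arm: Moves the arm, as the interface text tells. Shifts and turns lie within -1 to 1; 1 stands for 0.5 m of shift or 45 degrees of turn. Its arguments: {"type":"object","properties":{"deltas":{"type":"array"},"grip_force":{"type":"number"}},"required":["deltas"]}

```bash
mkdir -p pics; ls; python3 - <<'E'
from station import r,camera,calibration,search_frame
import cv2,numpy as np
s=r.sense();print(s['time_s'],s['tool_pos'],s['orientation'],s['width'])
a=camera('scene');b=camera('top')
cv2.imwrite('pics/scene.png',a);cv2.imwrite('pics/top.png',b)
for c in('top','scene'):
  for n in('nut','station','flange','tray'):
    print(c,n,[(np.round(d['location'],3).tolist(),round(d['score'],2)) for d in search_frame(n,c)])
from scipy.spatial.transform import Rotation as R
print(R.from_quat(s['orientation']).as_matrix().round(3))
for c in('top','scene'):
  k=calibration(c);print(k['camera_matrix'],k['T'].round(3) if hasattr(k['T'],'round') else k['T'])
E
```

```text
pics
0.0 [ 0.28589583 -0.58325088  0.23568306] [-0.15991929  0.68935579 -0.68829175  0.15958974] 0.08691406395822081
top nut [([0.604, 0.012, 0.08], 0.78)]
top station [([0.603, 0.015, 0.018], 0.81), ([0.608, 0.012, 0.081], 0.5)]
top flange [([0.746, -0.013, 0.02], 0.95), ([0.474, 0.06, 0.022], 0.91), ([0.604, 0.011, 0.043], 0.8), ([0.67, -0.133, 0.024], 0.7)]
top tray [([0.556, 0.295, 0.002], 0.83), ([0.604, 0.011, 0.044], 0.58)]
scene nut [([0.628, 0.013, 0.078], 0.79)]
scene station [([0.636, 0.014, 0.019], 0.84)]
scene flange [([0.631, 0.019, 0.041], 0.77), ([0.685, -0.133, 0.021], 0.74), ([0.756, -0.012, 0.022], 0.71), ([0.482, 0.063, 0.023], 0.6)]
scene tray [([0.557, 0.296, 0.003], 0.68)]
[[-0.898 -0.001  0.44 ]
 [-0.44   0.001 -0.898]
 [ 0.    -1.    -0.002]]
[[395.96345772   0.         278.31671625]
 [  0.         395.96345772 200.60324169]
 [  0.           0.           1.        ]] [[-0.015 -0.984  0.178  0.461]
 [-1.     0.014 -0.011  0.005]
 [ 0.009 -0.178 -0.984  0.838]
 [ 0.     0.     0.     1.   ]]
[[489.95821054   0.         280.92812746]
 [  0.         489.95821054 201.46713031]
 [  0.           0.           1.        ]] [[-0.134  0.813 -0.566  1.208]
 [ 0.991  0.112 -0.073  0.103]
 [ 0.004 -0.571 -0.821  0.966]
 [ 0.     0.     0.     1.   ]]
```

View pics/top.png

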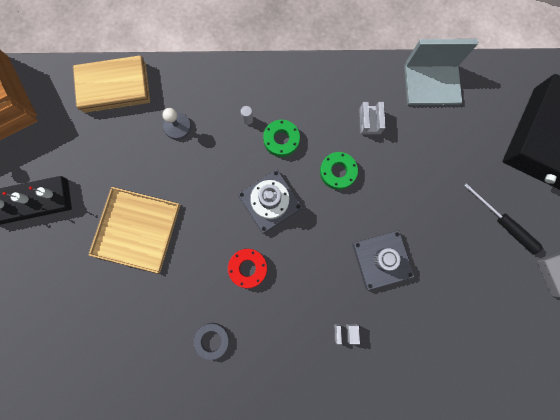

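View pics/scene.png

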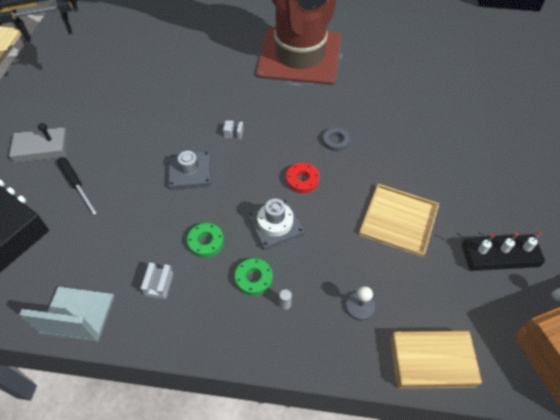

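The nut candidates are top (269,195), on the silver six-hole flange, and top (390,260), on the bare plate. The first is the target because it stands on aluminium; the second is the empty fixture. The green and red rings are look-alikes. I'll confirm this in an enlarged crop and triangulate.

```bash
python3 - <<'E'
from station import calibration
import cv2,numpy as np
a=cv2.imread('pics/top.png')[160:240,225:325];b=cv2.imread('pics/scene.png')[185:265,230:330]
cv2.imwrite('pics/crop.png',np.hstack([cv2.resize(x,(400,320),interpolation=cv2.INTER_CUBIC) for x in(a,b)]))
for z,c,pts in [(0.014,'top',[(115,189),(181,205),(158,272),(91,254)]),(.014,'scene',[(376,186),(439,206),(424,253),(361,232)]),(.082,'top',[(269,195)]),(.084,'scene',[(274,204)])]:
  k=calibration(c);K=np.array(k['camera_matrix']);T=np.array(k['T'])
  P=[]
  for u,v in pts:
    d=T[:3,:3]@np.linalg.solve(K,[u,v,1]);p=T[:3,3]+d*(z-T[2,3])/d[2];P.append(p)
  print(c,np.round(P,3).tolist(),np.mean(P,0).round(3))
print(np.round(calibration('wrist')['T_tool_cam'],3),calibration('wrist')['camera_matrix'])
E
```

```text
top [[0.64, 0.341, 0.014], [0.604, 0.2, 0.014], [0.466, 0.243, 0.014], [0.504, 0.382, 0.014]] [0.554 0.292 0.014]
scene [[0.474, 0.241, 0.014], [0.513, 0.389, 0.014], [0.645, 0.35, 0.014], [0.61, 0.21, 0.014]] [0.561 0.297 0.014]
top [[0.61, 0.014, 0.082]] [0.61  0.014 0.082]
scene [[0.608, 0.011, 0.084]] [0.608 0.011 0.084]
[[ 0.001  0.97   0.245 -0.067]
 [ 0.    -0.245  0.97  -0.149]
 [ 1.    -0.001 -0.    -0.001]
 [ 0.     0.     0.     1.   ]] [[378.7085916    0.         280.37363022]
 [  0.         378.7085916  207.87114815]
 [  0.           0.           1.        ]]
```

View pics/crop.png

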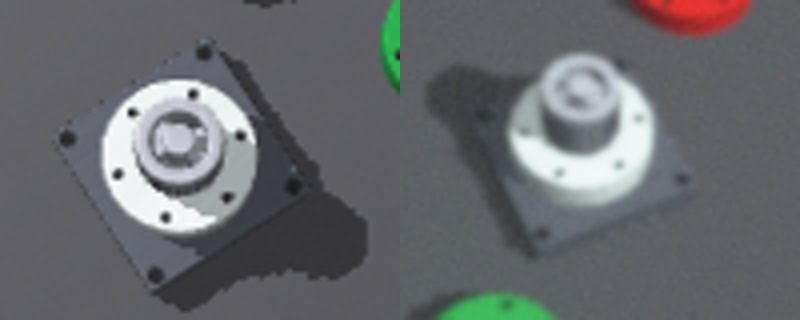

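The crop shows the silver nut on the silver six-hole flange, at top about (269.5,195.5), which gives about (0.609, 0.012). That is the target. I'm moving above it with the yaw kept, since that leaves the last joint room to turn anticlockwise.

Call:
move_arm(
  deltas=[
    {"rot": [0, 0, 0], "translation": [-0.05, 0, -0.035], "claw": 1},
    {"rot": [0, 0, 0], "translation": [-0.12, 0, -0.085], "claw": 1},
    {"rot": [0, 0, 0], "translation": [-0.2, 0, -0.142], "claw": 1},
    {"rot": [0, 0, 0], "translation": [-0.28, 0, -0.199], "claw": 1},
    {"rot": [0, 0, 0], "translation": [-0.36, 0, -0.256], "claw": 1},
    {"rot": [0, 0, 0], "translation": [-0.44, 0, -0.312], "claw": 1},
    {"rot": [0, 0, 0], "translation": [-0.51, 0, -0.362], "claw": 1},
    {"rot": [0, 0, 0], "translation": [-0.552, 0, -0.392], "claw": 1},
  ],
)

```text
time_s: 1.3
tool_pos: [0.4494, -0.2824, 0.237]
orientation: [-0.161, 0.689, -0.688, 0.161]
wrist_force: [-0.2, -0.5, -0.7]
width: 0.0869
```

Call:
move_arm(
  deltas=[
    {"rot": [0, 0, 0], "translation": [-0.05, 0, -0.035], "claw": 1},
    {"rot": [0, 0, 0], "translation": [-0.12, 0, -0.085], "claw": 1},
    {"rot": [0, 0, 0], "translation": [-0.2, 0, -0.142], "claw": 1},
    {"rot": [0, 0, 0], "translation": [-0.28, 0, -0.199], "claw": 1},
    {"rot": [0, 0, 0], "translation": [-0.36, 0, -0.256], "claw": 1},
    {"rot": [0, 0, 0], "translation": [-0.44, 0, -0.312], "claw": 1},
    {"rot": [0, 0, 0], "translation": [-0.51, 0, -0.362], "claw": 1},
    {"rot": [0, 0, 0], "translation": [-0.552, 0, -0.392], "claw": 1},
  ],
)

```text
time_s: 2.1
tool_pos: [0.6101, 0.0156, 0.2366]
orientation: [-0.161, 0.689, -0.688, 0.161]
wrist_force: [0.4, 0.2, -0.3]
width: 0.087
```

```bash
cat > h.py <<'E'
from station import r,camera,calibration,search_frame
import cv2,numpy as np
from scipy.spatial.transform import Rotation as R
def look(n):
    s=r.sense();a=camera('wrist');cv2.imwrite(f'pics/{n}.png',a)
    k=calibration('wrist');Q=np.eye(4);Q[:3,:3]=R.from_quat(s['orientation']).as_matrix();Q[:3,3]=s['tool_pos']
    np.savez(f'pics/{n}.npz',K=k['camera_matrix'],T=Q@np.array(k['T_tool_cam']),Q=Q)
    return s
def px(n,u,v,z):
    d=np.load(f'pics/{n}.npz');K,T=d['K'],d['T'];e=T[:3,:3]@np.linalg.solve(K,[u,v,1]);return T[:3,3]+e*(z-T[2,3])/e[2]
def local(n,p): # world -> tool at time of look, in move units
    Q=np.load(f'pics/{n}.npz')['Q'];return Q[:3,:3].T@(np.array(p)-Q[:3,3])/0.5
E
python3 - <<'E'
from h import *
s=look('w1');print(s['time_s'],s['tool_pos'],np.round(s['joint_positions'],2))
print(np.load('pics/w1.npz')['Q'].round(3))
print([(np.round(d['location'],3),d['score']) for d in search_frame('nut','wrist')])
E
```

```text
2.1 [0.61011405 0.01557272 0.2366447 ] [ 0.25  0.28 -0.42  1.55  0.12  1.33 -1.3 ]
[[-0.896  0.     0.443  0.61 ]
 [-0.443  0.002 -0.896  0.016]
 [-0.001 -1.    -0.001  0.237]
 [ 0.     0.     0.     1.   ]]
[(array([0.618, 0.016, 0.085]), 0.64)]
```

View pics/w1.png

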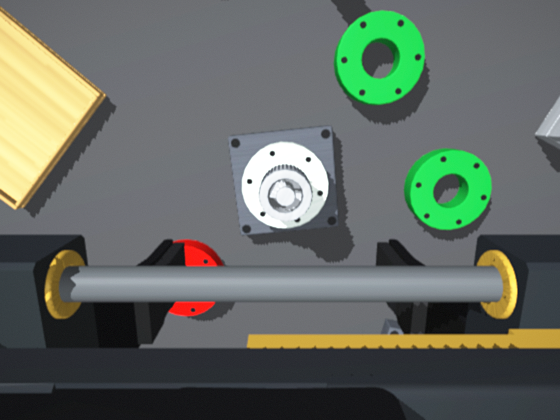

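The wrist picture shows the nut's top ring at about (285,195), on the silver flange centred at about (285,185). The green and red rings are clear of the fingers.

```bash
python3 - <<'E'
from h import *
a=cv2.imread('pics/w1.png')
g=cv2.cvtColor(a,cv2.COLOR_BGR2GRAY)
cv2.imwrite('pics/w1c.png',cv2.resize(a[120:250,215:355],None,fx=5,fy=4.6,interpolation=cv2.INTER_CUBIC)[:600])
p=px('w1',285.5,195,.082);f=px('w1',285.5,185,.042)
print(p,f)
# plate corner bolts at z=.02
B=[px('w1',*q,.02) for q in((236,143),(326,133),(332,220),(246,229))]
print(np.mean(B,0),local('w1',p),local('w1',f))
E
```

```text
[0.61262819 0.01382168 0.082     ] [0.61357354 0.01376407 0.042     ]
[0.61200261 0.01327247 0.02      ] [-0.0026014   0.30928565  0.00575272] [-0.00415375  0.38928625  0.0067937 ]
```

View pics/w1c.png

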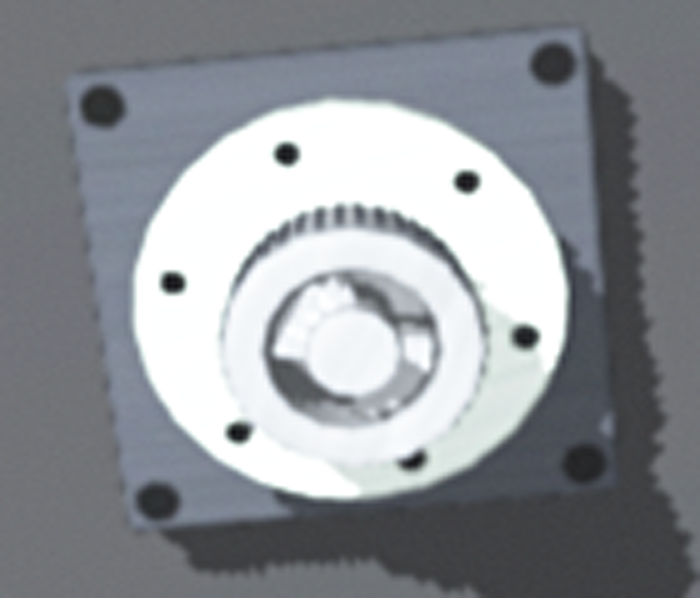

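Call:
move_arm(
  deltas=[
    {"rot": [0, 0, 0], "translation": [-0.002, 0.03, 0.0055], "claw": 1},
    {"rot": [0, 0, 0], "translation": [-0.002, 0.08, 0.0055], "claw": 1},
    {"rot": [0, 0, 0], "translation": [-0.002, 0.13, 0.0055], "claw": 1},
    {"rot": [0, 0, 0], "translation": [-0.002, 0.18, 0.0055], "claw": 1},
    {"rot": [0, 0, 0], "translation": [-0.002, 0.23, 0.0055], "claw": 1},
    {"rot": [0, 0, 0], "translation": [-0.002, 0.28, 0.0055], "claw": 1},
    {"rot": [0, 0, 0], "translation": [-0.002, 0.32, 0.0055], "claw": 1},
    {"rot": [0, 0, 0], "translation": [-0.002, 0.347, 0.0055], "claw": 1},
  ],
)

```text
time_s: 3.0
tool_pos: [0.6098, 0.0069, 0.0605]
orientation: [0.16, -0.689, 0.689, -0.158]
wrist_force: [-0.2, -0.8, -0.6]
width: 0.0869
```

Call:
move_arm(
  deltas=[
    {"rot": [0, 0, 0], "translation": [0, 0, 0], "claw": 0.7},
    {"rot": [0, 0, 0], "translation": [0, 0, 0], "claw": 0.6},
    {"rot": [0, 0, 0], "translation": [0, 0, 0], "claw": 0.56},
    {"rot": [0, 0, 0], "translation": [0, 0, 0], "claw": 0.52},
    {"rot": [0, 0, 0], "translation": [0, 0, 0], "claw": 0.48},
    {"rot": [0, 0, 0], "translation": [0, 0, 0], "claw": 0.3},
    {"rot": [0, 0, 0], "translation": [0, 0, 0], "claw": 0.2},
    {"rot": [0, 0, 0], "translation": [0, 0, 0], "claw": 0.2},
  ],
  grip_force=30,
)

```text
time_s: 3.8
tool_pos: [0.6112, 0.0103, 0.0635]
orientation: [-0.16, 0.689, -0.688, 0.16]
wrist_force: [-3.8, 2.8, 6.2]
width: 0.0441
```

Gripped at 44 mm. Now I'm turning anticlockwise (negative about tool y) in two halves, rising with the thread.

Call:
move_arm(
  deltas=[
    {"rot": [0, -0.05, 0], "translation": [0, 0, -0.003], "claw": 0.2},
    {"rot": [0, -0.15, 0], "translation": [0, -0.0006, -0.003], "claw": 0.2},
    {"rot": [0, -0.26, 0], "translation": [0, -0.001, -0.003], "claw": 0.2},
    {"rot": [0, -0.37, 0], "translation": [0, -0.0014, -0.003], "claw": 0.2},
    {"rot": [0, -0.48, 0], "translation": [0, -0.0018, -0.003], "claw": 0.2},
    {"rot": [0, -0.59, 0], "translation": [0, -0.0022, -0.003], "claw": 0.2},
    {"rot": [0, -0.7, 0], "translation": [0, -0.0027, -0.003], "claw": 0.2},
    {"rot": [0, -0.78, 0], "translation": [0, -0.003, -0.003], "claw": 0.2},
  ],
)

```text
time_s: 4.6
tool_pos: [0.6109, 0.0103, 0.0644]
orientation: [0.361, -0.608, 0.608, -0.361]
wrist_force: [1.6, 0.7, -1.3]
width: 0.0436
```

```bash
python3 - <<'E'
from h import *
s=r.sense();print(s['wrist_force'],s['ft_torque'],s['width'],np.round(s['joint_positions'],2));print(R.from_quat(s['orientation']).as_matrix().round(3))
E
```

```text
[ 1.64742091  0.71597423 -1.26889828] [ 0.15299407 -0.32242534 -0.05196325] 0.04362630336590668 [ 0.32  0.45 -0.51  1.73  0.25  1.03 -0.78]
[[-0.479  0.     0.878]
 [-0.878 -0.    -0.479]
 [-0.    -1.     0.   ]]
```

Call:
move_arm(
  deltas=[
    {"rot": [0, -0.05, 0], "translation": [0, 0, 0], "claw": 0.2},
    {"rot": [0, -0.15, 0], "translation": [0, -0.0006, 0], "claw": 0.2},
    {"rot": [0, -0.26, 0], "translation": [0, -0.001, 0], "claw": 0.2},
    {"rot": [0, -0.37, 0], "translation": [0, -0.0014, 0], "claw": 0.2},
    {"rot": [0, -0.48, 0], "translation": [0, -0.0018, 0], "claw": 0.2},
    {"rot": [0, -0.59, 0], "translation": [0, -0.0022, 0], "claw": 0.2},
    {"rot": [0, -0.7, 0], "translation": [0, -0.0027, 0], "claw": 0.2},
    {"rot": [0, -0.78, 0], "translation": [0, -0.003, 0], "claw": 0.2},
  ],
)

```text
time_s: 5.4
tool_pos: [0.6109, 0.0102, 0.0658]
orientation: [-0.527, 0.471, -0.471, 0.528]
wrist_force: [0.7, 0.1, -1.3]
width: 0.0433
```

```bash
python3 - <<'E'
from h import *
s=r.sense();print(s['wrist_force'],s['ft_torque'],s['width'],np.round(s['joint_positions'],2));print(R.from_quat(s['orientation']).as_matrix().round(3))
E
```

```text
[ 0.68283611  0.14990845 -1.33609218] [ 0.0433609  -0.47704103 -0.06318353] 0.043341890104871675 [ 0.41  0.48 -0.63  1.72  0.32  1.05 -0.21]
[[ 0.113  0.     0.994]
 [-0.994 -0.     0.113]
 [ 0.    -1.     0.   ]]
```

The turn is 70° and the forces are low. Lifting gently at first.

Call:
move_arm(
  deltas=[
    {"rot": [0, 0, 0], "translation": [0, 0, 0], "claw": 0.2},
    {"rot": [0, 0, 0], "translation": [0, -0.003, 0], "claw": 0.2},
    {"rot": [0, 0, 0], "translation": [0, -0.006, 0], "claw": 0.2},
    {"rot": [0, 0, 0], "translation": [0, -0.01, 0], "claw": 0.2},
    {"rot": [0, 0, 0], "translation": [0, -0.014, 0], "claw": 0.2},
    {"rot": [0, 0, 0], "translation": [0, -0.018, 0], "claw": 0.2},
    {"rot": [0, 0, 0], "translation": [0, -0.022, 0], "claw": 0.2},
    {"rot": [0, 0, 0], "translation": [0, -0.026, 0], "claw": 0.2},
  ],
)

```text
time_s: 6.2
tool_pos: [0.6106, 0.0106, 0.0793]
orientation: [0.527, -0.472, 0.472, -0.527]
wrist_force: [1.1, 0.2, -3.0]
width: 0.0435
```

Free: the load of about 2.5 N matches the nut's weight. Lifting clear of the stud.

Call:
move_arm(
  deltas=[
    {"rot": [0, 0, 0], "translation": [0, -0.01, 0], "claw": 0.2},
    {"rot": [0, 0, 0], "translation": [0, -0.03, 0], "claw": 0.2},
    {"rot": [0, 0, 0], "translation": [0, -0.06, 0], "claw": 0.2},
    {"rot": [0, 0, 0], "translation": [0, -0.09, 0], "claw": 0.2},
    {"rot": [0, 0, 0], "translation": [0, -0.12, 0], "claw": 0.2},
    {"rot": [0, 0, 0], "translation": [0, -0.14, 0], "claw": 0.2},
    {"rot": [0, 0, 0], "translation": [0, -0.15, 0], "claw": 0.2},
    {"rot": [0, 0, 0], "translation": [0, -0.15, 0], "claw": 0.2},
  ],
)

```text
time_s: 7.0
tool_pos: [0.611, 0.0107, 0.1549]
orientation: [-0.527, 0.471, -0.472, 0.527]
wrist_force: [-0.5, -0.1, -1.7]
width: 0.0438
```

```bash
python3 - <<'E'
from h import *
s=look('w2');print(s['time_s'],s['tool_pos'],s['wrist_force'],s['width'])
print(local('w2',[.5575,.2945,s['tool_pos'][2]]))
cv2.imwrite('pics/top2.png',camera('top')[120:300,60:360])
E
```

```text
7.0 [0.61096261 0.01065208 0.15490064] [-0.5492395  -0.13597575 -1.71532559] 0.0438139949924292
[-5.76005324e-01 -1.84186070e-04 -4.39248533e-02]
```

View pics/w2.png

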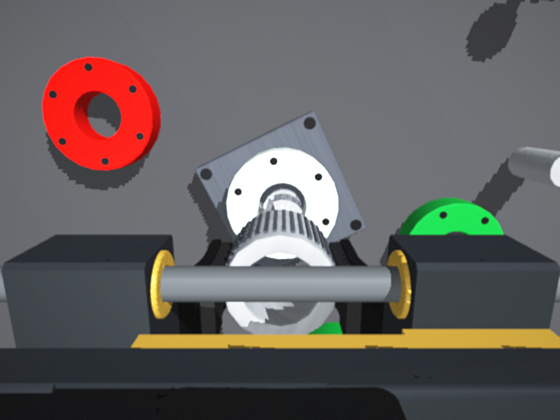

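The nut is held above the bare stud and the flange is still on its plate (about 283,200). Going over to the tray.

Call:
move_arm(
  deltas=[
    {"rot": [0, 0, 0], "translation": [-0.04, 0, -0.003], "claw": 0.2},
    {"rot": [0, 0, 0], "translation": [-0.12, 0, -0.009], "claw": 0.2},
    {"rot": [0, 0, 0], "translation": [-0.21, 0, -0.016], "claw": 0.2},
    {"rot": [0, 0, 0], "translation": [-0.3, 0, -0.023], "claw": 0.2},
    {"rot": [0, 0, 0], "translation": [-0.39, 0, -0.03], "claw": 0.2},
    {"rot": [0, 0, 0], "translation": [-0.48, 0, -0.037], "claw": 0.2},
    {"rot": [0, 0, 0], "translation": [-0.55, 0, -0.042], "claw": 0.2},
    {"rot": [0, 0, 0], "translation": [-0.576, 0, -0.044], "claw": 0.2},
  ],
)

```text
time_s: 7.9
tool_pos: [0.5545, 0.2992, 0.1534]
orientation: [-0.528, 0.471, -0.469, 0.528]
wrist_force: [0.1, 0.0, -2.4]
width: 0.044
```

```bash
python3 - <<'E'
from h import *
s=look('w3');print(s['time_s'],s['tool_pos'],s['wrist_force'],s['width'],np.round(s['joint_positions'],2))
a=camera('top')[120:300,60:360];b=cv2.imread('pics/w3.png')
cv2.imwrite('pics/both.png',np.hstack([cv2.resize(a,(400,240)),cv2.resize(b,(400,300))[:240]]) )
print([np.round(d['location'],3) for d in search_frame('tray','wrist')[:1]])
E
```

```text
7.9 [0.55451408 0.29922534 0.1534418 ] [ 0.13049616  0.03379719 -2.35465696] 0.043954958292794104 [ 0.01  0.45 -0.75  1.59  0.32  1.23 -0.68]
[array([0.552, 0.319, 0.006])]
```

View pics/both.png

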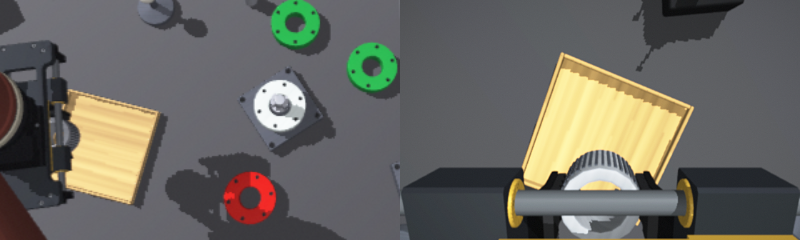

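The picture shows the flange with the bare stud at rest on its fixture (left panel about (280,103)) and the nut over the tray; its leftward shift in the top view is parallax. Lowering it.

Call:
move_arm(
  deltas=[
    {"rot": [0, 0, 0], "translation": [0, 0.03, 0], "claw": 0.2},
    {"rot": [0, 0, 0], "translation": [0, 0.07, 0], "claw": 0.2},
    {"rot": [0, 0, 0], "translation": [0, 0.11, 0], "claw": 0.2},
    {"rot": [0, 0, 0], "translation": [0, 0.15, 0], "claw": 0.2},
    {"rot": [0, 0, 0], "translation": [0, 0.19, 0], "claw": 0.2},
    {"rot": [0, 0, 0], "translation": [0, 0.22, 0], "claw": 0.2},
    {"rot": [0, 0, 0], "translation": [0, 0.236, 0], "claw": 0.2},
    {"rot": [0, 0, 0], "translation": [0, 0.24, 0], "claw": 0.2},
  ],
)

```text
time_s: 8.85
tool_pos: [0.5569, 0.2934, 0.0328]
orientation: [0.527, -0.472, 0.472, -0.526]
wrist_force: [-0.3, -0.8, -1.2]
width: 0.0438
```

Call:
move_arm(
  deltas=[
    {"rot": [0, 0, 0], "translation": [0, 0.0, 0], "claw": 0.2},
    {"rot": [0, 0, 0], "translation": [0, 0.002, 0], "claw": 0.2},
    {"rot": [0, 0, 0], "translation": [0, 0.004, 0], "claw": 0.2},
    {"rot": [0, 0, 0], "translation": [0, 0.006, 0], "claw": 0.2},
    {"rot": [0, 0, 0], "translation": [0, 0.008, 0], "claw": 0.2},
    {"rot": [0, 0, 0], "translation": [0, 0.01, 0], "claw": 0.2},
    {"rot": [0, 0, 0], "translation": [0, 0.01, 0], "claw": 0.2},
    {"rot": [0, 0, 0], "translation": [0, 0.01, 0], "claw": 0.2},
  ],
)

```text
time_s: 9.65
tool_pos: [0.5571, 0.2945, 0.029]
orientation: [0.527, -0.472, 0.472, -0.527]
wrist_force: [0.4, -0.0, -2.1]
width: 0.0439
```

Not in contact yet (the nut's weight is still carried), so I'm continuing in small steps.

Call:
move_arm(
  deltas=[
    {"rot": [0, 0, 0], "translation": [0, 0.001, 0], "claw": 0.2},
    {"rot": [0, 0, 0], "translation": [0, 0.002, 0], "claw": 0.2},
    {"rot": [0, 0, 0], "translation": [0, 0.003, 0], "claw": 0.2},
    {"rot": [0, 0, 0], "translation": [0, 0.004, 0], "claw": 0.2},
    {"rot": [0, 0, 0], "translation": [0, 0.005, 0], "claw": 0.2},
    {"rot": [0, 0, 0], "translation": [0, 0.006, 0], "claw": 0.2},
    {"rot": [0, 0, 0], "translation": [0, 0.006, 0], "claw": 0.2},
    {"rot": [0, 0, 0], "translation": [0, 0.006, 0], "claw": 0.2},
  ],
)

```text
time_s: 10.45
tool_pos: [0.5571, 0.2945, 0.026]
orientation: [0.527, -0.472, 0.472, -0.527]
wrist_force: [-0.4, 0.0, -3.0]
width: 0.0438
```

Call:
move_arm(
  deltas=[
    {"rot": [0, 0, 0], "translation": [0, 0.001, 0], "claw": 0.2},
    {"rot": [0, 0, 0], "translation": [0, 0.001, 0], "claw": 0.2},
    {"rot": [0, 0, 0], "translation": [0, 0.002, 0], "claw": 0.2},
    {"rot": [0, 0, 0], "translation": [0, 0.002, 0], "claw": 0.2},
    {"rot": [0, 0, 0], "translation": [0, 0.003, 0], "claw": 0.2},
    {"rot": [0, 0, 0], "translation": [0, 0.003, 0], "claw": 0.2},
    {"rot": [0, 0, 0], "translation": [0, 0.003, 0], "claw": 0.2},
    {"rot": [0, 0, 0], "translation": [0, 0.003, 0], "claw": 0.2},
  ],
)

```text
time_s: 11.25
tool_pos: [0.5572, 0.2945, 0.0255]
orientation: [-0.527, 0.472, -0.472, 0.527]
wrist_force: [-3.4, -2.7, 9.3]
width: 0.0435
```

Contact: 9 N upward. Opening slowly, then retreating straight up.

Call:
move_arm(
  deltas=[
    {"rot": [0, 0, 0], "translation": [0, -0.001, 0], "claw": 0.48},
    {"rot": [0, 0, 0], "translation": [0, -0.001, 0], "claw": 0.51},
    {"rot": [0, 0, 0], "translation": [0, -0.001, 0], "claw": 0.54},
    {"rot": [0, 0, 0], "translation": [0, -0.001, 0], "claw": 0.58},
    {"rot": [0, 0, 0], "translation": [0, -0.001, 0], "claw": 0.62},
    {"rot": [0, 0, 0], "translation": [0, -0.001, 0], "claw": 0.66},
    {"rot": [0, 0, 0], "translation": [0, -0.001, 0], "claw": 0.7},
    {"rot": [0, 0, 0], "translation": [0, -0.001, 0], "claw": 0.7},
  ],
)

```text
time_s: 12.05
tool_pos: [0.5571, 0.2945, 0.025]
orientation: [-0.527, 0.472, -0.472, 0.527]
wrist_force: [0.9, 0.5, -0.0]
width: 0.0599
```

Call:
move_arm(
  deltas=[
    {"rot": [0, 0, 0], "translation": [0, -0.01, 0], "claw": 0.7},
    {"rot": [0, 0, 0], "translation": [0, -0.03, 0], "claw": 0.7},
    {"rot": [0, 0, 0], "translation": [0, -0.06, 0], "claw": 0.7},
    {"rot": [0, 0, 0], "translation": [0, -0.1, 0], "claw": 0.7},
    {"rot": [0, 0, 0], "translation": [0, -0.16, 0], "claw": 0.7},
    {"rot": [0, 0, 0], "translation": [0, -0.23, 0], "claw": 0.7},
    {"rot": [0, 0, 0], "translation": [0, -0.3, 0], "claw": 0.7},
    {"rot": [0, 0, 0], "translation": [0, -0.34, 0], "claw": 0.7},
  ],
)

```text
time_s: 12.85
tool_pos: [0.5577, 0.2955, 0.1999]
orientation: [-0.525, 0.471, -0.472, 0.528]
wrist_force: [0.3, 0.2, 0.0]
width: 0.0608
```

```bash
python3 - <<'E'
from h import *
s=look('w4');print(s['time_s'],s['tool_pos'],s['wrist_force'],s['width'])
a=camera('top')[120:300,60:360];b=cv2.imread('pics/w4.png')
cv2.imwrite('pics/both2.png',np.hstack([cv2.resize(a,(400,240)),cv2.resize(b,(400,300))[:240]]) )
print([np.round(d['location'],3) for d in search_frame('nut','wrist')+search_frame('tray','wrist')])
E
```

```text
12.85 [0.55773466 0.29550829 0.19989774] [0.30935086 0.18797022 0.01964084] 0.06079207661571921
[array([0.563, 0.296, 0.046]), array([0.556, 0.304, 0.003])]
```

View pics/both2.png

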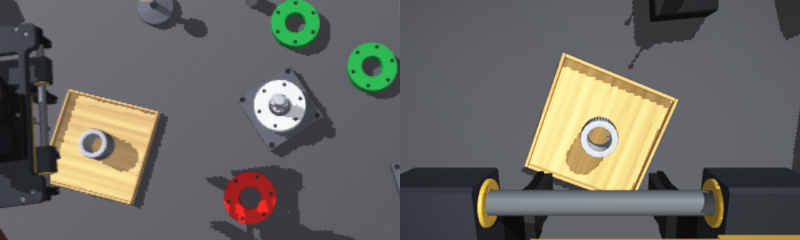

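The nut stands upright mid-tray (right panel about (600,138)), the flange lies flat around its stud, and the gripper is clear of everything. Handing in.

```bash
python3 -c "
from station import r
print(r.close_job())"
```

```text
the job is handed in; nothing more can be done
None
```

I turned the nut on the aluminium flange about 70° anticlockwise in one grasp and raised the grip with the thread. I then lifted it straight off the stud, lowered it into the wooden tray until it touched (about 9 N), and released it. The job was handed in at about 13 s of the 48 s allowed; it reports no verdict.

- **Nut:** the final pictures show it upright near the tray's centre. The network put it at (0.563, 0.296), against a tray centre of about (0.557, 0.295).
- **Flange:** it lies flat on its fixture around the bare stud.
- **Gripper:** it is clear at 0.20 m with wrist force near zero.
- **Disagreements:** the networks' first nut positions differed by about 24 mm in x between the top and scene cameras. Working from the pixels, the two cameras agreed within 3 mm, and the wrist camera within about 5 mm of them, so I used those. In the last picture the network put the tray's centre about 10 mm off in y, well inside the 52 mm tolerance.

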